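Close up the book rest

TASK

Close up the book rest: first loosen the thumb-headed set screw on top of the sliding carriage, then slide the carriage until its wooden plate has pushed the three books together and against the sprung end cheek with a light squeeze of about 12 newtons (never more than 24), and turn the screw back fully tight so that the squeeze stays when you let go. Do not force the carriage along while the screw is tight, do not tighten it before the books are squeezed, and leave the bowl, the bottle, the jar and the framed print where they are.

Things in the scene. Friction and masses are not known exactly. Their poses are not given: they have to be found in the camera images.
- rack: the fixed book rest: a pale wooden board 120 x 430 x 12 mm lying on the shelf, a 14 mm square aluminium rail (48 to 62 mm high) along its -y half; origin under the board's centre, at shelf height; its y axis runs along the rail from the carriage to the books and the end cheek, z up. It stands at any yaw within about 0.4 rad of the world's axes
- carriage: dark steel collar block sliding on the rail, 40 mm long in y, top 73 mm high; origin at shelf height below the screw's axis, axes as the rack's. Two low arms (52 mm high) carry a wooden plate, 100 mm wide and high; its face to the books is 74 mm from the origin along +y. Slides up to 140 mm in all; needs 1 to 2 N when the screw is loose, clamped when it is tight
- screw (a joint): turn of the set screw, rad: 0 = fully tight (at its stop, as at the start), grows counter-clockwise seen from above, to 1.8. Its point bears on the rail below about 0.5; above 0.8 the carriage is certainly free. Turning takes about 0.15 N m when loose, up to 0.3 N m to reach fully tight; it stays where it is left
- screw_grip (a point): on the screw's upright axis, 98 mm above the shelf, at the height to grip; turns with the screw. The head is a brass bar 36 mm long (this frame's x) and 12 mm thick (this frame's y), from 81 to 111 mm above the shelf, with nothing near its sides down to the block's top at 73 mm
- book_near: the small upright book nearest the carriage, 20 to 35 mm thick along y, 74 mm deep, about 100 mm high, near 0.1 kg, loose, standing on the board; origin at the centre of its underside
- book_mid: the middle book, of the same kind; gaps of a few mm lie between the books
- book_far: the book nearest the end cheek, of the same kind. How thick the row of books is when closed up is not known beforehand: it must be felt. Pushing the three loose books along takes some 1 to 4 N in all before the row closes up
- end_cheek: fixed wooden upright at the far end of the board, 112 mm high; origin at shelf height, below the face of its cork-faced sprung pad, which looks to -y at the books and gives way towards +y at about 3 N per mm, up to 12 mm. When the screw has been tightened and the head is let go, the squeeze settles some 3 to 7 N lower
- bowl: white bowl, 120 mm across, 45 mm high, to be left alone; origin under its centre
- flask: small amber bottle, 44 mm across, 100 mm high, to be left alone; origin under its centre
- jar: small glass jar, 48 mm across, 60 mm high, to be left alone; origin under its centre
- print: small white framed print, 90 mm square, standing on a foot, to be left alone; origin under the frame
There are look-alikes about, which are no part of the job. Leave any yellow look-alike of the book_near alone.

How it is judged:
On the way, in this order (a step that is already met when the one before it is completed fails the run):
1. the set screw is loosened (at least 0.8 rad) (value of joint screw above 0.8 rad), for 0.1 s.
2. with the screw loose, the carriage's plate presses the near book and the far book presses the end cheek (value of joint screw above 0.6 rad and contact force between carriage and book_near above 4 N and contact force between book_far and end_cheek above 2 N), for 0.2 s.
3. the screw is turned back tight (value of joint screw below 0.15 rad), for 0.2 s.
At the end, for the whole second after the job is handed in: the screw is fully tight (below 0.15 rad), the carriage is at rest, the plate presses the near book with 3 to 18 N, the far book presses the end cheek with over 2 N, and the books stand upright between them (within 0.1 rad) (value of joint screw below 0.15 rad and contact force between carriage and book_near between 3 and 18 N and contact force between book_far and end_cheek above 2 N and linear speed of carriage below 0.005 m/s and angle between book_mid's own z axis and vertical below 0.1 rad); the robot touches nothing.
It fails at once if the books are squeezed with more than 24 N (contact force between carriage and book_near above 24 N or contact force between book_far and end_cheek above 24 N).
It fails at once if the screw is tight while the carriage is more than 8 mm from where it started and not yet against the books (dragged tight, or tightened on the way) (value of joint screw below 0.2 rad and distance of carriage from where it was at the start of the episode above 0.008 m and contact force between carriage and book_near below 0.5 N).
It fails at once if a bystander is disturbed (moved more than 20 mm) (distance of any of bowl, flask, jar, print from where it was at the start of the episode above 0.02 m).
It also fails if it takes over 50 s, if anything falls off the work surface, if the arm or the gripper's body presses on something with over 40 N, if the wrist force passes 120 N, or if a joint passes its speed limit or range.

ROBOT

A 6-joint arm with a two-finger parallel gripper is mounted at the origin on the work surface. World frame = base frame: x ahead of the robot, y to its left, z up, the work surface at z = 0. Lengths are in m, angles in rad, forces in N, time in s.
With the tool pointing down it reaches from about 0.25 to 0.775 m from the base axis. Payload 4 kg.
Tool frame: the origin (TCP) lies midway between the tips of the shut fingers; the grasp point (between the pads) lies 19 mm behind it; z points along the fingers, y is the line along which they close (so a half turn about z gives the same grasp; the last joint's range is limited). The gripper opens to 94 mm and grips with 3 to 60 N. Pads are 16 mm wide; open, the fingers measure 119 mm over their backs; the gripper's body (75 mm by 177 mm) begins 78 mm behind the grasp point.
Start: joints at [1.222, 0.087, 1.371, -0, 1.684, -0.103], TCP at [0.134, 0.533, 0.206] pointing down, gripper open.
Joint ranges: [-3.1, 3.1], [-0.76, 2.03], [0.27, 2.55], [-1.08, 4.22], [0.17, 2.65], [-2.57, 2.57]. Speed limits (rad/s): [2.79, 2.79, 3.14, 3.14, 3.14, 3.14].

INTERFACE

Orientations are given as [roll, pitch, yaw] about the fixed x, y, z axes, in that order (R = Rz(yaw) Ry(pitch) Rx(roll)).
In Python, from bench import robot gives the robot as it stands.
- The arm moves only by the tool servo_tool, never from a script. Its argument "moves" is a list of rows, each a list of 5 numbers: the shift along the tool's x, y, z in units of 25 mm (1.0 is 25 mm), then the turn about the tool's z in units of 6 degrees (1.0 is 6 degrees), then the closure, from 0 (fully open) to 1 (shut). In form: [[dx, dy, dz, yaw, gripper], ...]. A call has 1 to 10 rows; each row is the pose to reach, as a shift and turn from the pose commanded when the call began, along the tool's axes at that moment; what a row does not reach only later rows make up. A row lasts 1/12 s, in which the tool goes at most 41.7 mm and 7.16 degrees, less where a joint would pass 70% of its speed; a pose out of reach is approached as far as the arm can. A call with a gripper value outside its range is refused whole. The fingers move at their own pace and stop on an object; the grip force is fixed at half the most. Time passes only in rows, so rows that repeat a pose let the fingers close. It gives the time, the measured TCP pose, the force, the opening and the grip force at its end, in the units of the state.
- robot.get_obs(): the state, without advancing time (a new reading comes with each control period).
- robot.snapshot(name): name is "scene" or "side" or "wrist"; returns a dict with "image" (400x640x3 uint8, blue, green, red), "fx", "fy", "cx", "cy" (pixels), "eye" and "orientation" of the camera in the world; the wrist camera has in their place "T_tool_cam" (4x4, takes a point from camera to tool coordinates, whose origin is the TCP and whose axes are the flange's). Camera axes: x right, y down, z forward; pixel columns grow to the right and rows downward; lengths in m; the calibration is good to about 2 mm. A picture is of the moment at which its call begins: read the wrist's pose just before it. There is no depth.
- robot.close_job(): hands the job in; it is judged then, once.
The state is a dict: "time": time; "joint_positions": joint angles; "qvel": joint speeds; "joint_torque": joint torques, N m; "tool_pos": TCP position; "ee_rot": TCP orientation; "wrist_force": force on the tool from outside, world axes, zero at the start; "wrist_torque": the same for the moment, N m; "width": finger opening in m; "finger_force": force on a finger pad.
Only numpy, scipy, OpenCV 4.12 (cv2) and the standard library are available. Lean on these libraries where they do the work, as an engineer would, in place of code of your own. Each camera call takes 0.05 s, during which the arm holds its last target. There are 200 camera calls.

## Working session

There is one attempt and no reset: what is moved stays moved. The work goes in short steps, Python scripts to look and compute and a tool call to move; the robot and the scene stay as the last step left them, time stands still between calls to the robot, and variables do not carry over. Pictures are saved under pics/ and viewed, at most 13 in all, crops included, and the job is handed in when it is done.

Besides the shell and the picture viewer there is one more tool, called after "Call:" as name(argument=value, ...), one argument or row to a line, values as JSON. servo_tool: Moves the arm, as the interface text tells. Its arguments: {"type":"object","properties":{"moves":{"type":"array"}},"required":["moves"]}

```bash
mkdir -p pics; cat > h.py <<'E'
from bench import robot
import numpy as np, cv2
from scipy.spatial.transform import Rotation as R
def cam(n):
    o=robot.get_obs(); s=robot.snapshot(n)
    K=np.array([[s['fx'],0,s['cx']],[0,s['fy'],s['cy']],[0,0,1.]])
    if n=='wrist':
        T=np.array(s['T_tool_cam']); Rt=R.from_euler('xyz',o['ee_rot']).as_matrix()
        C=Rt@T[:3,:3]; e=Rt@T[:3,3]+o['tool_pos']
    else:
        e=np.array(s['eye']); q=np.array(s['orientation'])
        C=q if q.shape==(3,3) else (R.from_euler('xyz',q).as_matrix() if q.size==3 else None)
    return s['image'],K,C,e
def ray(px,z,K,C,e):
    d=C@np.linalg.solve(K,[px[0],px[1],1.]); return e+d*(z-e[2])/d[2]
def proj(p,K,C,e):
    c=K@(C.T@(np.array(p)-e)); return c[:2]/c[2]
E
python3 - <<'E'
from h import *
print(robot.get_obs())
for n in('scene','side','wrist'):
    I,K,C,e=cam(n); cv2.imwrite(f'pics/{n}0.png',I); np.savez(f'pics/{n}0.npz',I=I,K=K,C=C,e=e); print(n,K[0],e,C.round(3).tolist())
E
```

```text
{'time': 0.0, 'joint_positions': array([ 1.22189811e+00,  8.79710781e-02,  1.37223776e+00, -1.13384358e-05,
        1.68357690e+00, -1.03074883e-01]), 'qvel': array([-0.00072515,  0.00048427, -0.00028785,  0.00056166,  0.00074763,
        0.000195  ]), 'joint_torque': array([-1.78230803e-03, -3.40198731e+01, -3.02420712e+01,  7.16372626e-02,
        3.33174190e-02, -1.45015206e-04]), 'tool_pos': array([0.1336553 , 0.53295856, 0.20430375]), 'ee_rot': array([-3.13941005e+00, -2.14442316e-04,  2.89576782e+00]), 'wrist_force': array([ 1.2207572 , -0.42166978, -0.20061843]), 'wrist_torque': array([-0.07030138, -0.06639503, -0.00403459]), 'finger_force': 0.0, 'width': 0.09395685475767036}
scene [394.50450825   0.         317.10410883] [1.11965373 0.18484744 0.5465235 ] [[-0.308, 0.618, -0.723], [0.951, 0.21, -0.226], [0.012, -0.757, -0.653]]
side [394.11423883   0.         321.81238716] [ 0.25656618 -0.5241254   0.64405717] [[0.876, -0.314, 0.365], [-0.482, -0.561, 0.673], [-0.007, -0.766, -0.643]]
wrist [334.00338552   0.         315.68719017] [0.05875565 0.55216196 0.3828741 ] [[0.244, 0.935, 0.256], [0.97, -0.234, -0.067], [-0.002, 0.265, -0.964]]
```

View pics/scene0.png

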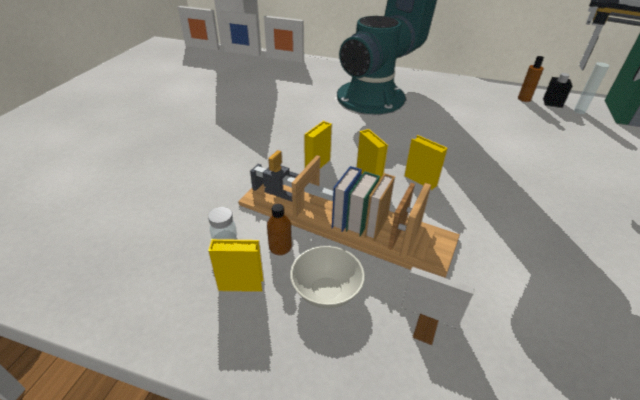

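View pics/wrist0.png

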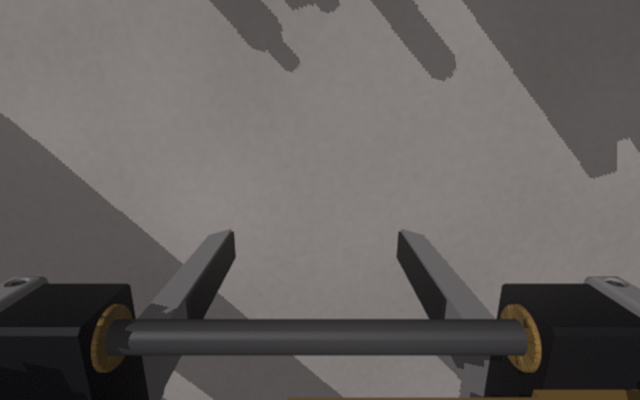

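The scene view shows the rack running from the carriage (about (270,180), brass screw head about (275,160)) to the books (345–390,200) and the cheek (415,215). Yellow look-alikes stand at (318,145), (372,155), (426,160) and (237,265). The wrist view doesn't show the rack yet.

```bash
python3 - <<'E'
from h import *
a=cv2.imread('pics/scene0.png')[130:280,225:465]; b=cv2.imread('pics/side0.png')
a=cv2.resize(a,None,fx=2.5,fy=2.5,interpolation=cv2.INTER_CUBIC)
cv2.imwrite('pics/sc.png',a); 
d=dict(np.load('pics/scene0.npz')); g=lambda p,z: ray(p,z,d['K'],d['C'],d['e']).round(4)
print([g(p,.012) for p in[(240,205),(447,270),(458,237)]], g((275,160),.1))
E
```

```text
[array([ 0.5922, -0.1446,  0.012 ]), array([0.6309, 0.2698, 0.012 ]), array([0.5427, 0.284 , 0.012 ])] [ 0.5364 -0.0853  0.1   ]
```

View pics/sc.png

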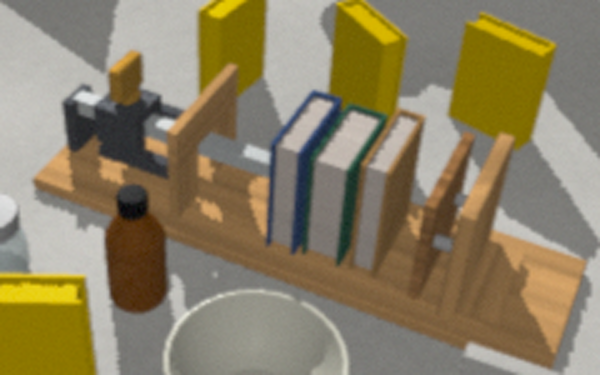

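View pics/side0.png

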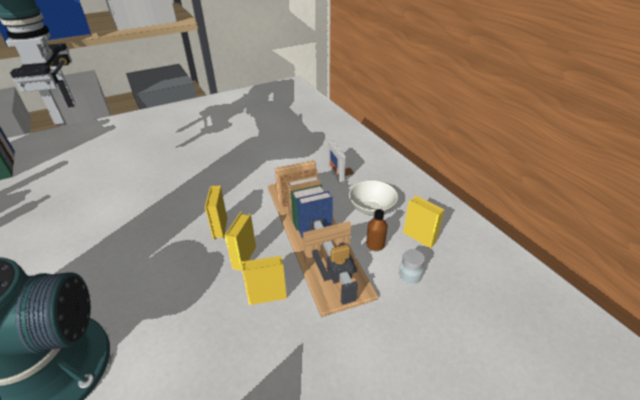

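Going by colour and order, the near book is the blue-covered one. In the crop, the carriage with the brass screw head is at about (125,75). The books are at (300,170) blue, (345,180) green and (385,190) tan, and the cheek is at (480,220). The side view shows the head at about (340,255). I'll move above the screw and turn the tool to suit.

Call:
servo_tool(
  moves=[
    [-1.5, -1.4, -1, 1, 0.5],
    [-3, -2.8, -1, 2, 0.5],
    [-4.5, -4.2, -1, 3, 0.5],
    [-5.5, -5.2, -1, 4.1, 0.5],
    [-6.5, -6.1, -1, 5.2, 0.5],
    [-7.5, -7.1, -1, 6.3, 0.5],
    [-8.5, -8, -1, 7.4, 0.5],
    [-9.5, -9, -1, 8.5, 0.5],
    [-10.5, -9.9, -1, 9.6, 0.5],
    [-11.5, -10.8, -1, 10.7, 0.5],
  ],
)

```text
time: 0.98
tool_pos: [0.3474, 0.1998, 0.2304]
ee_rot: [3.141, -0.0, 1.769]
wrist_force: [-0.6, 0.5, 0.1]
width: 0.0469
finger_force: 0.0
```

```bash
cat > go.py <<'E'
from h import *
import sys
x,y,z,yaw=map(float,sys.argv[1:5]); o=robot.get_obs()
Rt=R.from_euler('xyz',o['ee_rot']).as_matrix()
print('t',o['time'],'pos',o['tool_pos'].round(4),'yaw',o['ee_rot'][2].round(4),'q',o['joint_positions'].round(2),'F',o['wrist_force'].round(2))
print('units',(Rt.T@(np.array([x,y,z])-o['tool_pos'])/.025).round(2),'yaw units',((o['ee_rot'][2]-yaw)/np.radians(6)).round(2))
E
python3 go.py .536 -.085 .23 -.093
```

```text
t 0.9833 pos [0.3474 0.1998 0.2304] yaw 1.769 q [ 0.38 -0.25  1.64  0.    1.76  0.18] F [-0.6   0.52  0.13]
units [-12.65   5.15   0.02] yaw units 17.78
```

Call:
servo_tool(
  moves=[
    [-1.3, 0.5, 0, 1.1, 0.5],
    [-2.6, 1, 0, 2.2, 0.5],
    [-3.9, 1.6, 0, 3.3, 0.5],
    [-5.2, 2.1, 0, 4.4, 0.5],
    [-6.5, 2.6, 0, 5.5, 0.5],
    [-7.8, 3.2, 0, 6.6, 0.5],
    [-9.1, 3.7, 0, 7.7, 0.5],
    [-10.4, 4.2, 0, 8.8, 0.5],
    [-11.6, 4.7, 0, 9.9, 0.5],
    [-12.6, 5.1, 0, 11, 0.5],
  ],
)

```text
time: 1.82
tool_pos: [0.5365, -0.0831, 0.2297]
ee_rot: [-3.141, 0.001, 0.616]
wrist_force: [0.7, 0.1, -0.0]
width: 0.0468
finger_force: 0.0
```

```bash
python3 go.py .536 -.085 .23 -.093
```

```text
t 1.8167 pos [ 0.5365 -0.0831  0.2297] yaw 0.6162 q [-0.26  0.07  1.34 -0.    1.73  0.7 ] F [ 0.68  0.13 -0.05]
units [-0.06  0.05 -0.01] yaw units 6.77
```

Call:
servo_tool(
  moves=[
    [0, 0, 0, 1.1, 0.5],
    [0, 0, 0, 2.2, 0.5],
    [0, 0, 0, 3.3, 0.5],
    [0, 0, 0, 4.4, 0.5],
    [0, 0, 0, 5.5, 0.5],
    [0, 0, 0, 6.7, 0.5],
    [0, 0, 0, 6.7, 0.5],
    [0, 0, 0, 6.7, 0.5],
  ],
)

```text
time: 2.48
tool_pos: [0.5357, -0.0809, 0.2301]
ee_rot: [-3.141, 0.001, -0.075]
wrist_force: [0.4, 0.7, 0.5]
width: 0.0469
finger_force: 0.0
```

```bash
python3 - <<'E'
from h import *
I,K,C,e=cam('wrist'); cv2.imwrite('pics/w1.png',I); np.savez('pics/w1.npz',I=I,K=K,C=C,e=e)
print(e, proj([.536,-.085,.111],K,C,e))
E
```

```text
[ 0.61280148 -0.08670155  0.40848313] [320.10245509 191.75089857]
```

View pics/w1.png

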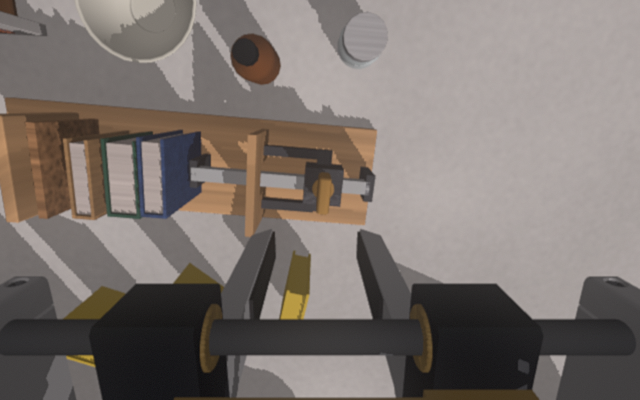

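The wrist view shows the rack from above, with the brass bar at about (323,193), roughly along tool x on the dark collar. The only brass bar on the carriage is this one. The yellow books below it at (300,285) and (95,320) are look-alikes. I'll measure the bar and the board edges.

```bash
python3 - <<'E'
from h import *
d=dict(np.load('pics/w1.npz')); I=d['I']; a=(d['K'],d['C'],d['e'])
x0,y0,x1,y1=295,160,375,225
c=I[y0:y1,x0:x1]; h=cv2.cvtColor(c,cv2.COLOR_BGR2HSV)
for p in[(323,180),(323,190),(323,200),(323,210),(316,190),(350,215),(350,150)]: print(p,I[p[1],p[0]],cv2.cvtColor(I[p[1]:p[1]+1,p[0]:p[0]+1],cv2.COLOR_BGR2HSV)[0,0])
cv2.imwrite('pics/w1c.png',cv2.resize(c,None,fx=8,fy=8,interpolation=cv2.INTER_NEAREST))
for q in [((375,128),(366,224)),((200,116),(375,129)),((198,171),(360,187))]:
    z=.012 if q[0][0]!=198 else .062
    A,B=[ray(p,z,*a) for p in q]; v=B-A; print(A.round(4),B.round(4),np.arctan2(v[1],v[0]).round(3))
E
```

```text
(323, 180) [ 63 102 134] [ 16 135 134]
(323, 190) [ 68 112 148] [ 17 138 148]
(323, 200) [ 69 113 150] [ 16 138 150]
(323, 210) [ 73 119 157] [ 16 136 157]
(316, 190) [ 50  78 104] [ 16 132 104]
(350, 215) [ 94 125 162] [ 14 107 162]
(350, 150) [ 76  99 126] [ 14 101 126]
[ 0.5821 -0.1537  0.012 ] [ 0.4643 -0.1391  0.012 ] 3.018
[0.6109 0.0472 0.012 ] [ 0.5809 -0.1536  0.012 ] -1.719
[0.5555 0.0419 0.062 ] [ 0.5254 -0.1275  0.062 ] -1.747
```

View pics/w1c.png

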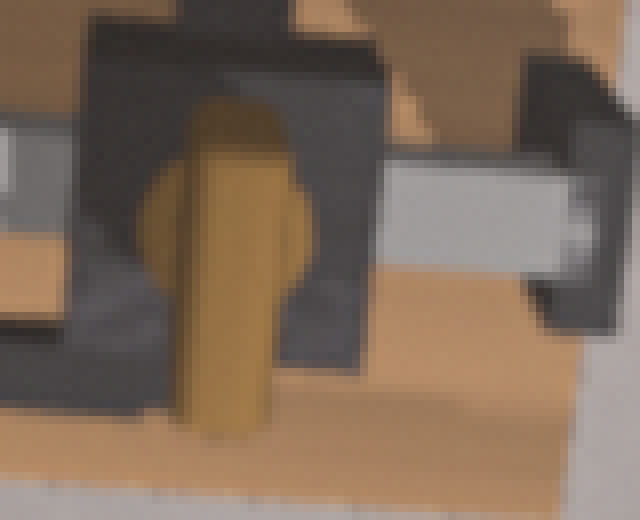

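The crop shows the bar's top face running from about (320–331,179) to (318–329,213) in full-image pixels. It sits square across the rail on its round collar.

```bash
python3 - <<'E'
from h import *
d=dict(np.load('pics/w1.npz')); a=(d['K'],d['C'],d['e'])
P=[ray(p,.111,*a) for p in[(320.4,178.7),(331,178.7),(329,213.5),(318.1,213.5)]]
c=np.mean(P,0); v=(P[0]+P[1]-P[2]-P[3])/2; print('bar',c.round(4),np.linalg.norm(v),np.arctan2(v[1],v[0]), np.linalg.norm(P[0]-P[1]))
A,B=ray((5,97),.012,*a),ray((375,129),.012,*a); v=A-B; print('rack yaw',np.arctan2(v[1],v[0])-np.pi/2)
E
python3 go.py 0 0 0 0; for i in scene side; do python3 - $i <<'E'
from h import *
import sys
d=dict(np.load(f'pics/{sys.argv[1]}0.npz')); print(proj([.527,-.085,.111],d['K'],d['C'],d['e']))
E
done
```

```text
bar [ 0.5313 -0.0888  0.111 ] 0.03333659074518517 -0.1277633436495618 0.009644286496663218
rack yaw -0.15970551831393331
t 2.5333 pos [ 0.5357 -0.0808  0.2302] yaw -0.0753 q [-0.25  0.07  1.35  0.    1.73  1.39] F [-0.01  0.63 -0.22]
units [-21.6   -1.61   9.22] yaw units -0.72
[276.68916953 152.80737649]
[337.34361041 247.50127387]
```

```bash
python3 go.py .531 -.089 .080 -.13
```

```text
t 2.5333 pos [ 0.5357 -0.0808  0.2302] yaw -0.0753 q [-0.25  0.07  1.35  0.    1.73  1.39] F [-0.01  0.63 -0.22]
units [-0.16  0.34  6.01] yaw units 0.52
```

Call:
servo_tool(
  moves=[
    [-0.16, 0.34, 0, 0.5, 0.5],
    [-0.16, 0.34, 1, 0.5, 0.5],
    [-0.16, 0.34, 2.2, 0.5, 0.5],
    [-0.16, 0.34, 3.4, 0.5, 0.5],
    [-0.16, 0.34, 4.4, 0.5, 0.5],
    [-0.16, 0.34, 5.2, 0.5, 0.5],
    [-0.16, 0.34, 5.7, 0.5, 0.5],
    [-0.16, 0.34, 6, 0.5, 0.5],
    [-0.16, 0.34, 6, 0.5, 0.5],
  ],
)

```text
time: 3.28
tool_pos: [0.5302, -0.0888, 0.0789]
ee_rot: [-3.141, 0.003, -0.13]
wrist_force: [-0.1, 0.3, 0.8]
width: 0.0467
finger_force: 0.0
```

```bash
python3 go.py .531 -.089 .080 -.13; python3 - <<'E'
from h import *
I,K,C,e=cam('wrist'); cv2.imwrite('pics/w2.png',I[150:400,200:450][:, :]); 
E
```

```text
t 3.2833 pos [ 0.5302 -0.0888  0.0789] yaw -0.1296 q [-0.27  0.12  1.59  0.    1.44  1.43] F [-0.06  0.33  0.85]
units [ 0.03  0.01 -0.04] yaw units 0.0
```

View pics/w2.png

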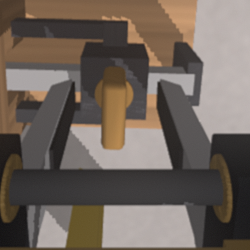

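The bar at crop (113,110) lies between the two fingertips at (70,85) and (165,85). Next I close on it.

Call:
servo_tool(
  moves=[
    [0, 0, 0, 0, 1],
    [0, 0, 0, 0, 1],
    [0, 0, 0, 0, 1],
    [0, 0, 0, 0, 1],
    [0, 0, 0, 0, 1],
    [0, 0, 0, 0, 1],
  ],
)

```text
time: 3.83
tool_pos: [0.5317, -0.088, 0.0811]
ee_rot: [-3.139, -0.001, -0.131]
wrist_force: [0.3, 1.8, 1.0]
width: 0.012
finger_force: 29.9
```

```bash
python3 - <<'E'
from h import *
o=robot.get_obs(); print({k:np.round(o[k],3) for k in('width','finger_force','wrist_force','wrist_torque','tool_pos')})
E
```

```text
{'width': np.float64(0.012), 'finger_force': np.float64(29.901), 'wrist_force': array([0.337, 1.827, 1.028]), 'wrist_torque': array([ 0.274,  0.146, -0.179]), 'tool_pos': array([ 0.532, -0.088,  0.081])}
```

Call:
servo_tool(
  moves=[
    [0, 0, 0, -0.8, 1],
    [0, 0, 0, -1.6, 1],
    [0, 0, 0, -2.4, 1],
    [0, 0, 0, -3.2, 1],
    [0, 0, 0, -4, 1],
    [0, 0, 0, -4, 1],
  ],
)

```text
time: 4.33
tool_pos: [0.5315, -0.0885, 0.081]
ee_rot: [-3.141, -0.001, 0.29]
wrist_force: [-0.7, 2.5, 2.6]
width: 0.012
finger_force: 30.0
```

```bash
python3 go.py .531 -.089 .080 -.13;  python3 -c "
from h import *
print(robot.get_obs()['wrist_torque'])"
```

```text
t 4.3333 pos [ 0.5315 -0.0885  0.081 ] yaw 0.29 q [-0.27  0.12  1.59  0.    1.44  1.01] F [-0.67  2.47  2.59]
units [-0.03  0.01  0.04] yaw units 4.01
[0.29065267 0.14545182 0.11693587]
```

Forces are low. I'll keep turning to about 1.25 rad in all.

Call:
servo_tool(
  moves=[
    [0, 0, 0, -0.9, 1],
    [0, 0, 0, -1.8, 1],
    [0, 0, 0, -2.7, 1],
    [0, 0, 0, -3.6, 1],
    [0, 0, 0, -4.5, 1],
    [0, 0, 0, -5.4, 1],
    [0, 0, 0, -6.3, 1],
    [0, 0, 0, -7.2, 1],
    [0, 0, 0, -8, 1],
    [0, 0, 0, -8, 1],
  ],
)

```text
time: 5.17
tool_pos: [0.5312, -0.0891, 0.081]
ee_rot: [3.141, -0.0, 1.125]
wrist_force: [-1.0, 1.1, 4.0]
width: 0.0116
finger_force: 30.0
```

```bash
python3 - <<'E'
from h import *
o=robot.get_obs(); p=o['tool_pos']; print(o['wrist_torque'],o['joint_positions'].round(2))
for yr in(-.13,): 
    u=np.array([-np.sin(yr),np.cos(yr),0]); Rt=R.from_euler('xyz',o['ee_rot']).as_matrix()
    print('rack y per 10mm in units',(Rt.T@u*.4).round(3),'F along',o['wrist_force']@u, p@u)
I,K,C,e=cam('wrist'); cv2.imwrite('pics/w3.png',I)
E
```

```text
[0.22231064 0.29867934 0.11526485] [-0.27  0.12  1.59  0.    1.44  0.17]
rack y per 10mm in units [ 0.38  -0.124  0.   ] F along 0.9605122903398879 -0.019452402115441296
```

View pics/w3.png

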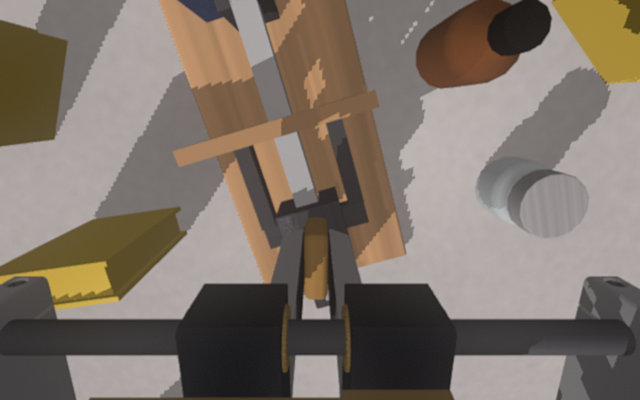

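The screw is at about 1.25 rad and the bar is held between the fingers at (316,260). The way along the rail is open, and the bottle and jar are well off to the right. I'll slide the first 48 mm.

Call:
servo_tool(
  moves=[
    [0.15, -0.05, 0, 0, 1],
    [0.38, -0.12, 0, 0, 1],
    [0.61, -0.2, 0, 0, 1],
    [0.84, -0.27, 0, 0, 1],
    [1.06, -0.35, 0, 0, 1],
    [1.29, -0.42, 0, 0, 1],
    [1.52, -0.5, 0, 0, 1],
    [1.71, -0.56, 0, 0, 1],
    [1.82, -0.6, 0, 0, 1],
    [1.82, -0.6, 0, 0, 1],
  ],
)

```text
time: 6.05
tool_pos: [0.5389, -0.0405, 0.081]
ee_rot: [3.138, -0.002, 1.127]
wrist_force: [5.1, -0.0, 3.6]
width: 0.012
finger_force: 29.9
```

```bash
cat > s.py <<'E'
from h import *
o=robot.get_obs(); p=o['tool_pos']; yr=-.13; u=np.array([-np.sin(yr),np.cos(yr),0]); n=np.array([np.cos(yr),np.sin(yr),0])
Rt=R.from_euler('xyz',o['ee_rot']).as_matrix(); d=p-[.5312,-.0891,.081]
print('t',o['time'],'along',(d@u*1e3).round(1),'lat',(d@n*1e3).round(2),'Fu',(o['wrist_force']@u).round(2),'Fn',(o['wrist_force']@n).round(2),'Fz',o['wrist_force'][2].round(2),'tq',o['wrist_torque'].round(2),'w',o['width'],'yaw',o['ee_rot'][2],'u10mm',(Rt.T@u*.4).round(3))
E
python3 s.py
```

```text
t 6.05 along 49.2 lat 1.33 Fu 0.66 Fn 5.06 Fz 3.57 tq [-0.07 -0.82 -0.04] w 0.01198315160910497 yaw 1.1267219182703014 u10mm [ 0.38  -0.124  0.   ]
```

Call:
servo_tool(
  moves=[
    [0.06, 0.03, 0, 0, 1],
    [0.15, 0.02, 0, 0, 1],
    [0.25, -0.01, 0, 0, 1],
    [0.35, -0.04, 0, 0, 1],
    [0.44, -0.06, 0, 0, 1],
    [0.54, -0.09, 0, 0, 1],
    [0.6, -0.11, 0, 0, 1],
    [0.6, -0.11, 0, 0, 1],
  ],
)

```text
time: 6.72
tool_pos: [0.5412, -0.0264, 0.081]
ee_rot: [3.142, -0.0, 1.126]
wrist_force: [1.7, -0.4, 6.1]
width: 0.0116
finger_force: 29.9
```

```bash
sed -i 's/yr=-.13/yr=-.16/' s.py; python3 s.py; python3 - <<'E'
from h import *
I,K,C,e=cam('wrist'); cv2.imwrite('pics/w4.png',I[:280,60:460])
E
```

```text
t 6.7167 along 63.5 lat -0.09 Fu -0.11 Fn 1.78 Fz 6.13 tq [-0.13 -0.2  -0.03] w 0.011639666995615378 yaw 1.1261174492592319 u10mm [ 0.384 -0.112  0.   ]
```

View pics/w4.png

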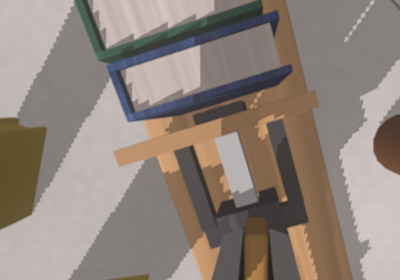

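The plate at crop (215,125) is still roughly 10–15 mm from the blue near book. I'll advance in small steps now.

Call:
servo_tool(
  moves=[
    [0.08, -0.02, 0, 0, 1],
    [0.16, -0.05, 0, 0, 1],
    [0.23, -0.07, 0, 0, 1],
    [0.31, -0.09, 0, 0, 1],
    [0.38, -0.11, 0, 0, 1],
    [0.38, -0.11, 0, 0, 1],
  ],
)

```text
time: 7.27
tool_pos: [0.5428, -0.0166, 0.081]
ee_rot: [-3.142, -0.0, 1.126]
wrist_force: [0.6, -0.7, 5.9]
width: 0.0117
finger_force: 29.9
```

```bash
python3 s.py; python3 - <<'E'
from h import *
I,K,C,e=cam('scene'); cv2.imwrite('pics/s4.png',cv2.resize(I[150:280,280:470],None,fx=4,fy=4,interpolation=cv2.INTER_CUBIC))
E
```

```text
t 7.2667 along 73.4 lat -0.09 Fu -0.57 Fn 0.67 Fz 5.86 tq [-0.2  -0.17  0.02] w 0.011744861001474724 yaw 1.1260631927783225 u10mm [ 0.384 -0.112  0.   ]
```

View pics/s4.png

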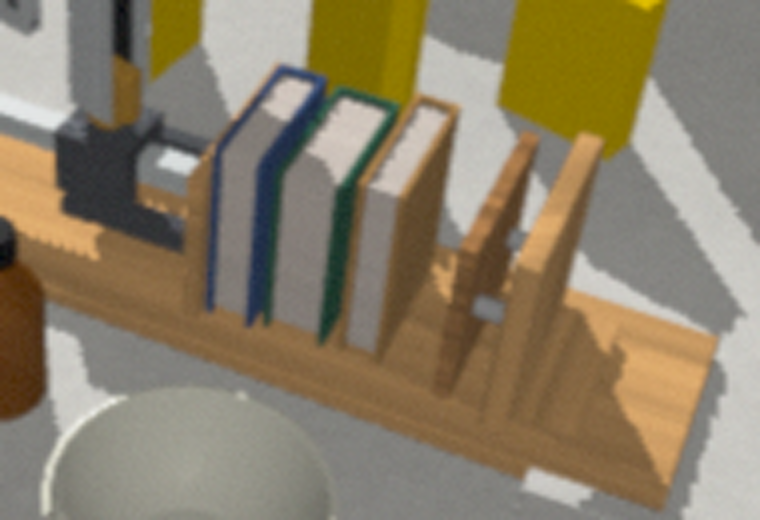

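The plate now touches the blue book at about (205,230) in the crop. The far book's bottom corner is at (378,356) and the pad's is at (438,392). I'll measure that gap.

```bash
python3 - <<'E'
from h import *
d=dict(np.load('pics/scene0.npz')); g=lambda x,y: ray((280+x/4,150+y/4),.012,d['K'],d['C'],d['e'])
yr=-.16;u=np.array([-np.sin(yr),np.cos(yr),0])
P=[(250,325),(265,325),(320,343),(345,346),(378,356),(438,392)]
print([round(float(g(*p)@u)*1e3,1) for p in P])
E
```

```text
[167.8, 174.1, 201.9, 213.0, 229.1, 261.5]
```

About 43 mm of free travel remains. I'll advance 28 mm first.

Call:
servo_tool(
  moves=[
    [0.1, -0.03, 0, 0, 1],
    [0.22, -0.06, 0, 0, 1],
    [0.34, -0.1, 0, 0, 1],
    [0.47, -0.14, 0, 0, 1],
    [0.59, -0.17, 0, 0, 1],
    [0.72, -0.21, 0, 0, 1],
    [0.84, -0.24, 0, 0, 1],
    [0.96, -0.28, 0, 0, 1],
    [1.08, -0.31, 0, 0, 1],
    [1.08, -0.31, 0, 0, 1],
  ],
)

```text
time: 8.15
tool_pos: [0.5471, 0.01, 0.081]
ee_rot: [3.141, 0.002, 1.126]
wrist_force: [0.3, -3.2, 6.9]
width: 0.0119
finger_force: 29.9
```

```bash
python3 s.py
```

```text
t 8.15 along 100.3 lat -0.07 Fu -3.13 Fn 0.83 Fz 6.86 tq [-0.59  0.    0.08] w 0.011908661337244116 yaw 1.1257799672062132 u10mm [ 0.384 -0.112 -0.001]
```

Call:
servo_tool(
  moves=[
    [0.05, -0.02, 0, 0, 1],
    [0.1, -0.03, 0, 0, 1],
    [0.15, -0.04, 0, 0, 1],
    [0.19, -0.06, 0, 0, 1],
    [0.19, -0.06, 0, 0, 1],
    [0.19, -0.06, 0, 0, 1],
  ],
)

```text
time: 8.65
tool_pos: [0.5478, 0.0144, 0.081]
ee_rot: [3.141, 0.002, 1.125]
wrist_force: [-0.1, -4.4, 5.9]
width: 0.0115
finger_force: 29.9
```

```bash
python3 s.py
```

```text
t 8.65 along 104.8 lat -0.09 Fu -4.38 Fn 0.59 Fz 5.87 tq [-0.69 -0.03 -0.  ] w 0.0115012245722433 yaw 1.1254349382519073 u10mm [ 0.384 -0.113 -0.001]
```

Call:
servo_tool(
  moves=[
    [0.05, -0.02, 0, 0, 1],
    [0.1, -0.03, 0, 0, 1],
    [0.15, -0.04, 0, 0, 1],
    [0.19, -0.06, 0, 0, 1],
    [0.19, -0.06, 0, 0, 1],
    [0.19, -0.06, 0, 0, 1],
  ],
)

```text
time: 9.15
tool_pos: [0.5486, 0.0193, 0.081]
ee_rot: [3.141, 0.002, 1.125]
wrist_force: [-0.6, -4.0, 5.9]
width: 0.0117
finger_force: 29.9
```

```bash
python3 s.py
```

```text
t 9.15 along 109.8 lat -0.08 Fu -4.0 Fn 0.05 Fz 5.87 tq [-0.72 -0.11  0.02] w 0.011671752552632945 yaw 1.1254041109514976 u10mm [ 0.384 -0.113 -0.001]
```

Call:
servo_tool(
  moves=[
    [0.04, -0.01, 0, 0, 1],
    [0.08, -0.02, 0, 0, 1],
    [0.12, -0.03, 0, 0, 1],
    [0.12, -0.03, 0, 0, 1],
    [0.12, -0.03, 0, 0, 1],
  ],
)

```text
time: 9.57
tool_pos: [0.5491, 0.0223, 0.081]
ee_rot: [3.141, 0.003, 1.125]
wrist_force: [-0.2, -3.3, 6.5]
width: 0.0118
finger_force: 29.9
```

```bash
python3 s.py
```

```text
t 9.5667 along 112.9 lat -0.1 Fu -3.31 Fn 0.34 Fz 6.48 tq [-0.75 -0.06  0.06] w 0.01175746590650499 yaw 1.1254378990527403 u10mm [ 0.384 -0.113 -0.001]
```

Call:
servo_tool(
  moves=[
    [0.04, -0.01, 0, 0, 1],
    [0.08, -0.02, 0, 0, 1],
    [0.12, -0.03, 0, 0, 1],
    [0.12, -0.03, 0, 0, 1],
    [0.12, -0.03, 0, 0, 1],
  ],
)

```text
time: 9.98
tool_pos: [0.5493, 0.0237, 0.081]
ee_rot: [3.141, 0.006, 1.125]
wrist_force: [-2.5, -8.1, 7.1]
width: 0.0118
finger_force: 30.0
```

```bash
python3 s.py
```

```text
t 9.9833 along 114.2 lat -0.07 Fu -8.36 Fn -1.19 Fz 7.06 tq [-1.31  0.16  0.05] w 0.01179442717765508 yaw 1.1249538341586702 u10mm [ 0.384 -0.113 -0.002]
```

The row has closed up and resistance is rising. Smaller steps now.

Call:
servo_tool(
  moves=[
    [0.03, -0.01, 0, 0, 1],
    [0.06, -0.02, 0, 0, 1],
    [0.08, -0.02, 0, 0, 1],
    [0.08, -0.02, 0, 0, 1],
    [0.08, -0.02, 0, 0, 1],
  ],
)

```text
time: 10.4
tool_pos: [0.5494, 0.0243, 0.081]
ee_rot: [3.14, 0.008, 1.124]
wrist_force: [-1.9, -11.0, 7.2]
width: 0.012
finger_force: 30.0
```

```bash
python3 s.py
```

```text
t 10.4 along 114.9 lat -0.07 Fu -11.2 Fn -0.12 Fz 7.25 tq [-1.9   0.28  0.08] w 0.011966902330080338 yaw 1.1243520156074631 u10mm [ 0.384 -0.113 -0.003]
```

Call:
servo_tool(
  moves=[
    [0.03, -0.01, 0, 0, 1],
    [0.06, -0.02, 0, 0, 1],
    [0.08, -0.02, 0, 0, 1],
    [0.08, -0.02, 0, 0, 1],
    [0.08, -0.02, 0, 0, 1],
    [0.08, -0.02, 0, 0, 1],
  ],
)

```text
time: 10.9
tool_pos: [0.5496, 0.0251, 0.081]
ee_rot: [3.14, 0.011, 1.124]
wrist_force: [-2.1, -12.5, 7.5]
width: 0.0117
finger_force: 30.0
```

```bash
python3 s.py
```

```text
t 10.9 along 115.7 lat -0.07 Fu -12.68 Fn -0.05 Fz 7.51 tq [-2.36  0.42  0.02] w 0.011734482079669898 yaw 1.1238500122719945 u10mm [ 0.384 -0.113 -0.004]
```

Call:
servo_tool(
  moves=[
    [0.03, -0.01, 0, 0, 1],
    [0.05, -0.01, 0, 0, 1],
    [0.05, -0.01, 0, 0, 1],
    [0.05, -0.01, 0, 1, 1],
    [0.05, -0.01, 0, 2, 1],
    [0.05, -0.01, 0, 3, 1],
    [0.05, -0.01, 0, 4, 1],
    [0.05, -0.01, 0, 4, 1],
  ],
)

```text
time: 11.57
tool_pos: [0.5498, 0.0254, 0.081]
ee_rot: [3.134, 0.01, 0.701]
wrist_force: [-2.1, -14.9, 8.2]
width: 0.0119
finger_force: 30.0
```

```bash
python3 s.py
```

```text
t 11.5667 along 116.1 lat 0.16 Fu -15.0 Fn 0.26 Fz 8.16 tq [-2.73  0.47 -0.1 ] w 0.011913756393160573 yaw 0.7009139730882543 u10mm [ 0.303 -0.261 -0.005]
```

Call:
servo_tool(
  moves=[
    [0, 0, 0, 1, 1],
    [0, 0, 0, 2, 1],
    [0, 0, 0, 3, 1],
    [0, 0, 0, 4, 1],
    [0, 0, 0, 5, 1],
    [0, 0, 0, 6, 1],
    [0, 0, 0, 7, 1],
    [0, 0, 0, 7.6, 1],
    [0, 0, 0, 8.2, 1],
    [0, 0, 0, 8.2, 1],
  ],
)

```text
time: 12.4
tool_pos: [0.5499, 0.0251, 0.081]
ee_rot: [3.128, 0.001, -0.156]
wrist_force: [-2.4, -15.7, 8.6]
width: 0.0118
finger_force: 30.0
```

```bash
python3 s.py
```

```text
t 12.4 along 115.7 lat 0.26 Fu -15.88 Fn 0.16 Fz 8.57 tq [-2.75  0.48 -0.01] w 0.011817780891229125 yaw -0.15623234279152287 u10mm [ 0.002 -0.4   -0.005]
```

Call:
servo_tool(
  moves=[
    [0, 0, 0, 0.3, 1],
    [0, 0, 0, 0.6, 1],
    [0, 0, 0, 0.6, 1],
    [0, 0, 0, 0.6, 1],
  ],
)

```text
time: 12.73
tool_pos: [0.5501, 0.025, 0.081]
ee_rot: [3.128, -0.0, -0.216]
wrist_force: [-1.7, -15.8, 7.3]
width: 0.0118
finger_force: 30.6
```

```bash
python3 s.py
```

```text
t 12.7333 along 115.7 lat 0.45 Fu -15.83 Fn 0.85 Fz 7.33 tq [-2.87  0.42  0.51] w 0.011832240298392449 yaw -0.21555780483771625 u10mm [-0.022 -0.399 -0.005]
```

The screw is against its stop (torque has risen to 0.5 N m). Before letting go I'll take the arm's push off.

Call:
servo_tool(
  moves=[
    [0, 0.04, 0, -0.2, 1],
    [0, 0.08, 0, -0.3, 1],
    [0, 0.12, 0, -0.3, 1],
    [0, 0.16, 0, -0.3, 1],
    [0, 0.16, 0, -0.3, 1],
    [0, 0.16, 0, -0.3, 1],
  ],
)

```text
time: 13.23
tool_pos: [0.55, 0.0248, 0.081]
ee_rot: [3.136, -0.0, -0.184]
wrist_force: [0.9, -8.7, 5.7]
width: 0.0122
finger_force: 30.0
```

```bash
python3 s.py
```

```text
t 13.2333 along 115.5 lat 0.41 Fu -8.45 Fn 2.3 Fz 5.68 tq [-1.38 -0.02  0.26] w 0.012217706836490226 yaw -0.18357459519770236 u10mm [-0.009 -0.4   -0.002]
```

Carriage held to 0.2 mm. Unload the rest, then open.

Call:
servo_tool(
  moves=[
    [0, 0.05, 0, 0, 1],
    [0, 0.1, 0, 0, 1],
    [0, 0.14, 0, 0, 1],
    [0, 0.14, 0, 0, 1],
    [0, 0.14, 0, 0, 0.5],
    [0, 0.14, 0, 0, 0.5],
    [0, 0.14, 0, 0, 0.5],
    [0, 0.14, 0, 0, 0.5],
    [0, 0.14, 0, 0, 0.5],
  ],
)

```text
time: 13.98
tool_pos: [0.5487, 0.0248, 0.0794]
ee_rot: [3.142, 0.003, -0.183]
wrist_force: [0.6, 0.2, -0.6]
width: 0.0418
finger_force: 0.0
```

```bash
python3 s.py
```

```text
t 13.9833 along 115.2 lat -0.83 Fu 0.25 Fn 0.57 Fz -0.56 tq [ 0.02  0.18 -0.02] w 0.04177412387668026 yaw -0.18287754051216543 u10mm [-0.009 -0.4   -0.   ]
```

Call:
servo_tool(
  moves=[
    [0, 0, -0.4, 0, 0.5],
    [0, 0, -1.2, 0, 0.5],
    [0, 0, -2.2, 0, 0.5],
    [0, 0, -3.2, 0, 0.5],
    [0, 0, -4.2, 0, 0.5],
    [0, 0, -5.2, 0, 0.5],
    [0, 0, -6, 0, 0.5],
    [0, 0, -6, 0, 0.5],
    [0, 0, -6, 0, 0.5],
  ],
)

```text
time: 14.73
tool_pos: [0.5503, 0.0245, 0.2321]
ee_rot: [-3.141, -0.003, -0.183]
wrist_force: [-0.7, -0.6, -1.0]
width: 0.0476
finger_force: 0.0
```

```bash
python3 - <<'E'
from h import *
I,K,C,e=cam('wrist'); J=cam('scene')[0]
cv2.imwrite('pics/f.png',np.vstack([I[:260,:480],cv2.resize(J[140:275,230:470],(480,270),interpolation=cv2.INTER_CUBIC)]))
E
```

```text
(no output)
```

View pics/f.png

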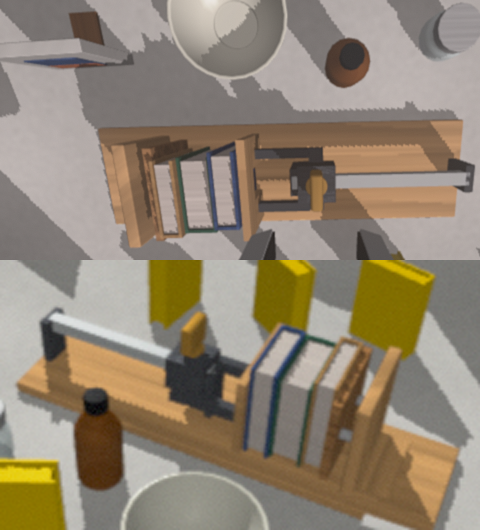

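The pictures show the books closed up between the plate (245,190) and the pad (150,190). The bar is square across the rail at (317,188), and the gripper is clear. The bowl, bottle, jar and print look undisturbed. Time to hand in.

```bash
python3 -c "
from bench import robot
print(robot.close_job())"
```

```text
the job is handed in; nothing more can be done
None
```

I loosened the screw, closed the books against the sprung cheek with an estimated 13 N squeeze, turned the screw back to its stop and handed the job in at about 15 s; no verdict came back, and I couldn't measure the squeeze left after letting go.

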